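# Set a polariscope to dark field

## Robot

A 6-joint arm with a two-finger parallel gripper is mounted at the origin on the work surface. World frame = base frame: x ahead of the robot, y to its left, z up, the work surface at z = 0. Lengths are in mm, angles in rad, forces in N, time in s.
With the tool pointing down it reaches from about 400 to 925 mm from the base axis. Payload 12.5 kg.
Tool frame: the origin (TCP) lies between the finger pads; the fingertips stand 25 mm ahead of it and the grasp point (between the pads) lies 6 mm ahead of it; z points along the fingers, y is the line along which they close (so a half turn about z gives the same grasp; the last joint's range is limited). The gripper opens to 95 mm and grips with 3 to 60 N. Pads are 20 mm wide; open, the fingers measure 119 mm over their backs; the gripper's body (75 mm by 180 mm) begins 59 mm behind the grasp point.
Start: joints at [1.11, 0.491, 1.559, -0, 1.092, -0.106], TCP at [217.112, 586.098, 200.661] pointing down, gripper open.
Joint ranges: [-3.1, 3.1], [-0.84, 2.19], [0.05, 2.79], [-1.13, 4.28], [0.06, 2.93], [-2.69, 2.69]. Speed limits (rad/s): [2.22, 2.22, 2.79, 3.14, 3.14, 3.14].

## Interface

Orientations are given as [roll, pitch, yaw] about the fixed x, y, z axes, in that order (R = Rz(yaw) Ry(pitch) Rx(roll)).
In Python, from cell import state, read_camera, job_done, cut_out gives the robot as it stands. The module is installed in compiled form; this text tells all that it offers.
- The arm moves only by the tool jog_arm, never from a script. Its argument "motion" is a list of rows, each a list of 2 entries, a list of its own where there are three numbers: the shift along the tool's x, y, z in mm, then the turn about the tool's z in rad. A call has 1 to 5 rows; each row is the pose to reach, as a shift and turn from the pose commanded when the call began, along the tool's axes at that moment; what a row does not reach only later rows make up. A row lasts 1/10 s, in which the tool goes at most 50 mm and 8.59 degrees, less where a joint would pass 70% of its speed; a pose out of reach is approached as far as the arm can. A call with a gripper value outside its range is refused whole. "grip" is the closure, from 0 (fully open) to 1 (shut), set as the call begins (left out, the last holds). The fingers move at their own pace and stop on an object; the grip force is fixed at half the most. Time passes only in rows, so rows that repeat a pose let the fingers close. It gives the time, the measured TCP pose, the force, the opening and the grip force at its end, in the units of the state.
- state(): the state, without advancing time (a new reading comes with each control period).
- read_camera(name): name is "scene" or "top" or "wrist"; returns a dict with "img" (400x640x3 uint8, blue, green, red), "vertical_fov" (degrees; the focal length in pixels is half the picture's height over the tangent of half this angle, whatever the lens; pixels are square), "cx", "cy" (the principal point, pixels), "extrinsics" (4x4, takes a point from camera to world coordinates). Camera axes: x right, y up, looking along -z (the intrinsics and any distortion apply to the point x, -y, -z); pixel columns grow to the right and rows downward; lengths in mm; the calibration is good to about 2 mm. A picture is of the moment at which its call begins. There is no depth.
- job_done(): hands the job in; it is judged then, once.
Trained networks look in a picture, given as the dict that the camera call returned (one of the last four; its "shot" number tells which), for a name from the list of things; names that differ only in an ending like _2 or _b are one class to them, and where a whole thing is asked for, a point or a joint stands for the part that bears it (a point fixed in the world has none). Each returns a list of dicts, best first, with "p" (0 to 1); they miss things now and then, are a little off and sometimes report something else, mostly with a low value. They report only what shows in the picture. A call takes as long as a camera call. They do not tell look-alikes from the thing itself.
- cut_out(name, picture): "region" (400x640 bool, what is visible of it) and "box" ([left, top, right, bottom] in pixels, round what is visible of it).
The state is a dict: "t": time; "joints": joint angles; "qvel": joint speeds; "tau": joint torques, N m; "eef_pos": TCP position; "tcp_rot": TCP orientation; "ft_force": force on the tool from outside, world axes, zero at the start; "moment": the same for the moment, N m; "opening": opening from 0.0 (shut) to 1.0 (fully open); "grip_force": force on a finger pad.
Only numpy, scipy, OpenCV 4.12 (cv2) and the standard library are available. Lean on these libraries where they do the work, as an engineer would, in place of code of your own. Each camera call takes 0.05 s, during which the arm holds its last target. There are 200 camera calls.

## Task

Get the polariscope ready for dark-field viewing: first switch its lamp on by pressing the raised half of the red rocker switch on the white power supply, then push the analyser's yellow-knobbed lever around its arc until the red dot on the black scale stands in the middle of the lever's slot, and leave it there with the robot clear. Use only the fingertips or the outside of the fingers: do not take the lever or its knob between the fingers, do not touch the tinted filter window, and do not lift or shift the supply or anything else lying about.

Things in the scene. Friction and masses are not known exactly. Their poses are not given: they have to be found in the camera images.
- polariscope: fixed table polariscope: grey lamp house 65 mm high with a white light table, steel column (200 mm high) at its far edge, level black scale flange (radius 92) from 150 to 160 mm above the bench. Origin on the bench under the ring's axis; own x points to the column 118 mm away, z up. The house spans -110 to 140 mm in x, +-120 mm in y. Yaw within 0.35 rad
- ring_centre (a point): point on the vertical axis of the analyser ring, at the height of the flange's top face (160 mm above the bench)
- analyser (a joint): angle of the analyser ring and its lever about the vertical ring axis: 0 with the lever along the polariscope's own -x (away from the column), growing anticlockwise seen from above; stops at -1.15 and 1.15 rad, starts within 0.35. Smooth friction, about 1.2 N at the knob; stays where it is left, no spring, no coasting
- lever_knob (a point): middle of the upright yellow knob on the lever's outer end: 16 mm across, 28 mm tall, 118 mm from the ring's axis, reaching from 166 to 194 mm above the bench, this point at 180. Its x points to the ring's axis, z up. Nothing stands round it outside the flange. The lever is an aluminium bar 25 mm wide, its top 6 mm above the flange, its end 126 mm from the axis
- slot (a point): middle of the lever's sighting slot, 15 mm wide between two 5 mm cheeks, through which the scale is seen: on the lever's centre line, 80 mm from the ring's axis
- red_dot: red dot (crossed, dark field), 11 mm across, 2 mm high, fixed on the black scale flange 80 mm from the ring's axis, 45 degrees to one side or the other of the scale's middle; origin at the centre of its underside. The lever passes over it freely
- green_dot: green dot (parallel, bright field), as the red one, 45 degrees on the other side; not wanted here
- window (a point): round tinted polarising filter window, 105 mm across, set in the rotating ring 5.5 mm below the ring's top edge; not to be touched. This point is the centre of its top face
- supply: white low-voltage lamp supply box 150 (its x) x 110 (its y) x 60 mm, 1.3 to 2.1 kg, standing loose on rubber feet; origin at the centre of its underside, z up. Black control knob and two sockets on the top at its +x end, the rocker switch towards its -x end
- rocker (a joint): angle of the red rocker switch: 0 off (the half on the supply's -x side stands raised), 0.34 fully on (that half pressed down level). It stays where it is left; takes about 2 N to press at rocker_on
- rocker_on (a point): where to press: top face of the rocker's raised half (21 x 28 mm, white line on it), 15 mm from the pivot, 6 mm inside the outer edge; when off it lies 71 mm above the bench and goes down about 5 mm to be fully on, still above the black frame round the switch. At the pivot the top is 66 mm above the bench
- beam: amber plastic dog-bone test piece 90 x 22 x 6 mm lying on the light table below the ring; leave alone. Origin at the centre of its underside
- c_piece: clear plastic C-shaped test piece 34 x 40 x 6 mm on the light table; leave alone. Origin at its underside
- masses: brass slotted masses on a hanger, 40 mm across, 66 mm tall; leave alone. Origin at the centre of the underside
- cup: aluminium calorimeter cup, 76 mm across, 85 mm tall; leave alone. Origin at the centre of the underside
- dynamometer: blue spring balance lying flat, about 190 x 22 x 22 mm; leave alone. Origin under its middle
- stopper: black rubber stopper, 34 mm across, 28 mm tall; leave alone. Origin at the centre of the underside
- guide: white paper lab guide 150 x 210 x 5 mm lying flat on the robot's left; leave alone. Origin at the centre of the underside
Not all that is in view belongs to the job. Leave any brown or purple look-alike of the supply alone.

How it is judged (in metres and radians):
On the way, in this order (a step that is already met when the one before it is completed fails the run):
1. the lamp is switched on at the rocker (value of joint rocker above 0.27 rad), for 0.2 s.
2. the red dot stands in the middle of the lever's slot (horizontal distance between slot and red_dot below 0.004 m), for 0.4 s.
At the end, for the whole second after the job is handed in: the rocker is pressed to on (beyond 0.27 of 0.34 rad) and the analyser rests with the middle of its slot within 4 mm of the red dot's centre (value of joint rocker above 0.27 rad and horizontal distance between slot and red_dot below 0.004 m and velocity of joint analyser between -0.03 and 0.03 rad/s); the robot touches nothing.
It fails at once if the lever or its knob is taken between the fingers (y of the grasp point in the frame of lever_knob between -0.009 and 0.009 m and x of the grasp point in the frame of lever_knob between -0.025 and 0.025 m and z of the grasp point in the frame of lever_knob between -0.06 and 0.031 m).
It fails at once if the filter window is touched (contact force between any of the fingers, the arm and analyser_c0 above 0.3 N).
It fails at once if the lamp supply is shifted or lifted by more than 20 mm (distance of supply from where it was at the start of the episode above 0.02 m).
It fails at once if something lying about is moved by more than 20 mm (distance of any of beam, c_piece, masses, cup, dynamometer, stopper, guide from where it was at the start of the episode above 0.02 m).
It also fails if it takes over 51 s, if anything falls off the work surface, if the arm or the gripper's body presses on something with over 40 N, if the wrist force passes 120 N, or if a joint passes its speed limit or range.

## Working session

There is one attempt and no reset: what is moved stays moved. The work goes in short steps, Python scripts to look and compute and a tool call to move; the robot and the scene stay as the last step left them, time stands still between calls to the robot, and variables do not carry over. Pictures are saved under pics/ and viewed, at most 10 in all, crops included, and the job is handed in when it is done.

Besides the shell and the picture viewer there is one more tool, called as name(argument=value, ...), one argument or row to a line, values as JSON. jog_arm: Moves the arm, as the interface text tells. Its arguments: {"type":"object","properties":{"motion":{"type":"array"},"grip":{"type":"number"}},"required":["motion"]}

```bash
mkdir -p pics; cat > h.py <<'E'
import numpy as np, cv2
from cell import *
def K(p):
    f=200/np.tan(np.radians(p["vertical_fov"])/2); return f
def ray(p,u,v):
    f=K(p); d=np.array([(u-p["cx"])/f,-(v-p["cy"])/f,-1.]); T=np.array(p["extrinsics"]); return T[:3,3],T[:3,:3]@d
def atz(p,u,v,z):
    o,d=ray(p,u,v); return o+d*(z-o[2])/d[2]
def proj(p,X):
    T=np.array(p["extrinsics"]); c=T[:3,:3].T@(np.array(X)-T[:3,3]); f=K(p); return p["cx"]+f*c[0]/-c[2],p["cy"]-f*c[1]/-c[2]
E
python3 - <<'E'
from h import *
s=state();print(s["t"],s["eef_pos"],s["tcp_rot"])
for c in("top","scene"):
    p=read_camera(c);cv2.imwrite(f"pics/{c}0.png",p["img"])
    print(c,{k:(v if k!="extrinsics" else np.round(v,3).tolist()) for k,v in p.items() if k!="img"})
    for n in("polariscope","lever_knob","slot","red_dot","green_dot","window","supply","rocker","rocker_on"):
        try:
            for r in cut_out(n,p)[:3]:
                m=r["region"];y,x=np.nonzero(m);print(c,n,round(r["p"],2),np.round(r["box"]),x.mean().round(1),y.mean().round(1))
        except Exception as e: print(n,e)
E
```

```text
0.0 [216.98052027 585.85220947 200.03352521] [-3.14044705e+00 -1.42501140e-04  2.78678709e+00]
top {'vertical_fov': 44.68662418533931, 'cx': 315.12575064131505, 'cy': 197.75275363328856, 'extrinsics': [[0.002, 0.998, -0.062, 399.461], [-1.0, 0.002, 0.009, 15.365], [0.009, 0.062, 0.998, 1445.889], [0.0, 0.0, 0.0, 1.0]], 'shot': 1}
top polariscope 0.61 [236.  81. 334. 193.] 283.1 140.6
top lever_knob 0.87 [255. 117. 308. 190.] 282.0 142.6
top slot 0.82 [259. 117. 307. 187.] 282.0 140.8
top red_dot 0.42 [259. 119. 306. 186.] 282.1 141.1
top window 0.66 [257. 114. 308. 185.] 281.9 141.4
top window 0.63 [406. 179. 450. 233.] 429.3 208.1
top supply 0.86 [442. 105. 506. 167.] 474.8 138.4
top supply 0.84 [410. 247. 473. 314.] 441.3 279.3
top supply 0.66 [407. 180. 450. 233.] 429.2 207.9
top rocker 0.75 [440. 283. 460. 301.] 450.4 288.3
top rocker 0.59 [466. 134. 478. 151.] 470.5 143.2
top rocker 0.54 [428. 209. 436. 227.] 432.2 217.3
top rocker_on 0.55 [465. 133. 480. 152.] 470.7 143.1
top rocker_on 0.52 [424. 210. 439. 225.] 432.1 218.6
top rocker_on 0.49 [444. 281. 457. 297.] 450.6 288.0
s
[... 180 characters left out ...]
11, 0.817, 0.576, 995.964], [0.0, 0.0, 0.0, 1.0]], 'shot': 2}
scene polariscope 0.85 [259. 206. 361. 307.] 311.7 257.7
scene polariscope 0.45 [294. 213. 344. 244.] 314.7 228.7
scene lever_knob 0.78 [293. 203. 344. 246.] 315.7 228.0
scene slot 0.66 [292. 207. 343. 242.] 315.7 228.1
scene slot 0.6 [214. 211. 234. 240.] 224.4 223.4
scene window 0.77 [293. 205. 345. 248.] 316.3 227.6
scene supply 0.84 [245. 176. 289. 210.] 267.9 191.3
scene supply 0.83 [185. 187. 227. 216.] 206.5 198.7
scene supply 0.81 [284. 154. 311. 187.] 296.8 169.0
scene rocker 0.73 [258. 204. 359. 309.] 312.0 257.7
scene rocker_on 0.61 [211. 192. 220. 196.] 214.2 192.2
scene rocker_on 0.59 [266. 176. 278. 189.] 272.2 181.5
```

```bash
python3 - <<'E'
import cv2
t=cv2.imread("pics/top0.png");s=cv2.imread("pics/scene0.png")
cv2.imwrite("pics/a.png",cv2.resize(t[70:330,220:540],None,fx=2.4,fy=2.3,interpolation=2))
cv2.imwrite("pics/b.png",cv2.resize(s[140:320,170:400],None,fx=3.3,fy=3.3,interpolation=2))
E
```

```text
(no output)
```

View pics/a.png

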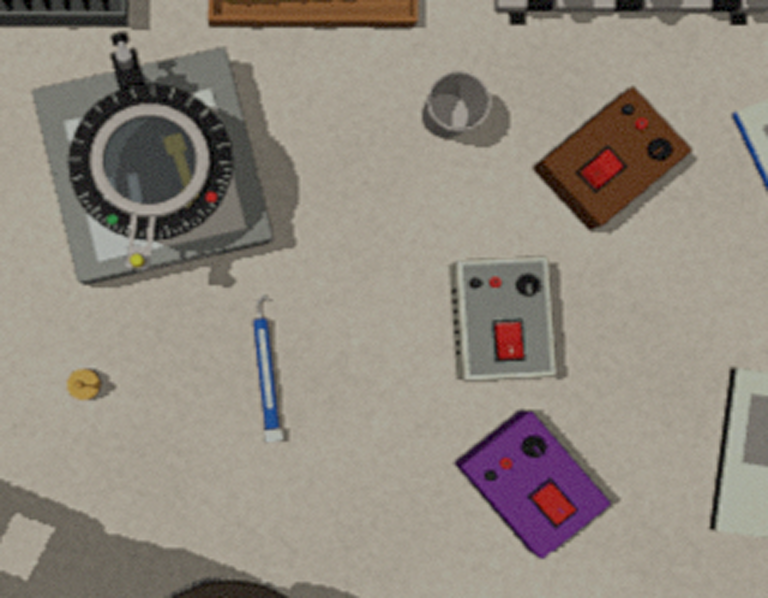

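View pics/b.png

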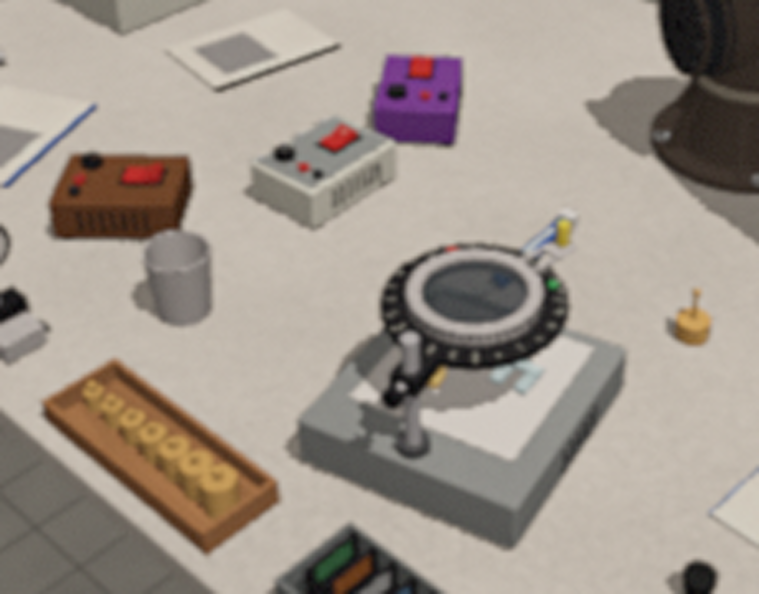

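The white supply is at about (508,320) in the top crop. Its black knob is on the far side, so the raised half with the white line, at about (511,349), faces the robot. The red dot is at (211,197), the green dot at (112,219) and the yellow knob at (137,260).

```bash
cat >> h.py <<'E'
def blob(p,hr,box,smin=120,vmin=60):
    hsv=cv2.cvtColor(p["img"],cv2.COLOR_BGR2HSV).astype(int);H,S,V=hsv[...,0],hsv[...,1],hsv[...,2]
    a,b=hr; m=((H>=a)&(H<=b)) if a<=b else ((H>=a)|(H<=b))
    m&=(S>smin)&(V>vmin); k=np.zeros_like(m);l,t,r,bo=box;k[t:bo,l:r]=1;m&=k>0
    n,L,st,c=cv2.connectedComponentsWithStats(m.astype(np.uint8))
    i=1+np.argmax(st[1:,4]); return c[i],st[i],L==i
E
python3 - <<'E'
from h import *
p=read_camera("top")
for n,h,b,z in(("red",(172,8),(295,140,320,170),162),("green",(45,80),(258,155,275,175),162),("yel",(22,35),(268,172,288,194),188),("rock",(172,8),(420,200,445,235),66)):
    c,st,m=blob(p,h,b);print(n,c.round(1),st,atz(p,*c,z).round(1))
    if n=="rock":
        q=cv2.minAreaRect(np.argwhere(m)[:,::-1].astype(np.float32));print(q);
        for w in cv2.boxPoints(q):print(atz(p,*w,67).round(1))
for r in cut_out("supply",p):
    b=r["box"]
    if 400<b[0]<412 and b[3]<240:
        m=r["region"].astype(np.uint8);q=cv2.minAreaRect(np.argwhere(m)[:,::-1].astype(np.float32));print("sup",q)
        for w in cv2.boxPoints(q):print(w.round(1),atz(p,*w,60).round(1))
for n in("dynamometer","cup","masses","stopper"):
    r=cut_out(n,p); 
    if r: b=r[0]["box"];print(n,r[0]["p"],b,atz(p,b[0],b[1],10).round(),atz(p,b[2],b[3],10).round())
E
```

```text
red [307.5 155.1] [305 153   6   5  24] [592.4  24.7 162. ]
green [266.5 164.7] [265 163   4   4  14] [566.4 133.4 162. ]
yel [276.8 182.9] [274 181   6   5  23] [515.6 104.  188. ]
rock [431.7 217.5] [426 210  12  16 172] [ 429.2 -327.6   66. ]
((431.5, 217.5), (15.0, 11.0), 90.0)
[ 450.5 -311.6   67. ]
[ 450.6 -342.9   67. ]
[ 408.  -342.3   67. ]
[ 408. -311.   67.]
sup ((429.11871337890625, 207.89883422851562), (52.584896087646484, 41.54393768310547), 86.42366790771484)
[406.7 183. ] [ 528.2 -259.    60. ]
[448.2 180.4] [ 535.9 -378.1   60. ]
[451.5 232.8] [ 385.8 -385.2   60. ]
[410.  235.4] [ 378.3 -266.8   60. ]
dynamometer 0.74 [326.1, 206.0, 337.8, 261.7] [464. -30.  10.] [300. -64.  10.]
cup 0.84 [394.6, 100.4, 424.3, 127.8] [ 781. -235.   10.] [ 698. -323.   10.]
masses 0.6 [251.7, 226.9, 260.9, 243.0] [402. 189.  10.] [355. 162.  10.]
stopper 0.65 [179.5, 133.0, 189.4, 141.1] [680. 407.  10.] [656. 377.  10.]
```

jog_arm(
  motion=[
    [[-44,-19,-20],0.15],
    [[-88,-38,-40],0.3],
    [[-132,-57,-60],0.45],
    [[-176,-76,-80],0.6],
    [[-220,-95,-100],0.7],
  ],
  grip=1,
)

```text
t: 1.8
eef_pos: [385.0, 425.3, 297.9]
tcp_rot: [3.141, -0.0, 2.081]
ft_force: [0.7, 0.8, -0.6]
opening: 0.637
grip_force: 0.0
```

```bash
cat >> h.py <<'E'
from scipy.spatial.transform import Rotation as Ro
def rel(target,yaw=None):
    s=state();R=Ro.from_euler("xyz",s["tcp_rot"]).as_matrix()
    d=R.T@(np.array(target)-s["eef_pos"]); y=s["tcp_rot"][2]
    tr=0 if yaw is None else -((yaw-y+np.pi)%(2*np.pi)-np.pi)
    print("t",round(s["t"],2),"pos",np.round(s["eef_pos"],1),"rot",np.round(s["tcp_rot"],3),"F",np.round(s["ft_force"],1),"op",s["opening"]);print("shift",d.round(1),"norm",np.linalg.norm(d).round(),"turn",round(tr,3))
E
python3 -c "
from h import *
rel((460,-30,280),1.62)"
```

```text
t 1.8 pos [385.  425.3 297.9] rot [ 3.141 -0.     2.081] F [ 0.7  0.8 -0.6] op 0.6366077974707005
shift [-433.9 -156.9   17.8] norm 462.0 turn 0.461
```

jog_arm(
  motion=[
    [[-45,-16,2],0.1],
    [[-90,-32,4],0.2],
    [[-135,-48,6],0.3],
    [[-180,-65,8],0.4],
    [[-225,-81,9],0.46],
  ],
)

```text
t: 2.3
eef_pos: [424.3, 189.2, 288.0]
tcp_rot: [3.141, -0.0, 1.623]
ft_force: [0.8, -0.4, -0.3]
opening: 0.217
grip_force: 0.0
```

```bash
python3 -c "
from h import *
rel((460,-30,280),1.62)"
```

```text
t 2.3 pos [424.3 189.2 288. ] rot [ 3.141 -0.     1.623] F [ 0.8 -0.4 -0.3] op 0.21657268248398417
shift [-220.8   24.1    8. ] norm 222.0 turn 0.003
```

jog_arm(
  motion=[
    [[-45,5,2],0],
    [[-90,10,4],0],
    [[-135,15,6],0],
    [[-180,20,8],0],
    [[-225,25,10],0],
  ],
)

```text
t: 2.8
eef_pos: [462.0, -34.1, 278.1]
tcp_rot: [3.141, 0.0, 1.627]
ft_force: [1.3, 0.1, -0.2]
opening: 0.003
grip_force: 0.0
```

jog_arm(
  motion=[
    [[-45,-3,10],0],
    [[-90,-6,20],0],
    [[-135,-9,30],0],
    [[-180,-12,40],0],
    [[-225,-15,50],0],
  ],
)

```text
t: 3.3
eef_pos: [459.3, -259.6, 227.7]
tcp_rot: [3.141, 0.0, 1.627]
ft_force: [0.7, -0.0, -0.7]
opening: 0.006
grip_force: 0.0
```

```bash
python3 -c "
from h import *
rel((414,-328,130),1.62)
p=read_camera('wrist');cv2.imwrite('pics/w1.png',p['img'])
for w in((414,-328,71),(429,-327.6,66)):print(proj(p,w))"
```

```text
t 3.3 pos [ 459.3 -259.6  227.7] rot [3.141 0.    1.627] F [ 0.7 -0.  -0.7] op 0.005578320066781822
shift [-65.7 -49.1  97.6] norm 128.0 turn 0.007
(np.float64(274.88637471769533), np.float64(238.24521750747215))
(np.float64(288.6126841281917), np.float64(236.86864986062892))
```

View pics/w1.png

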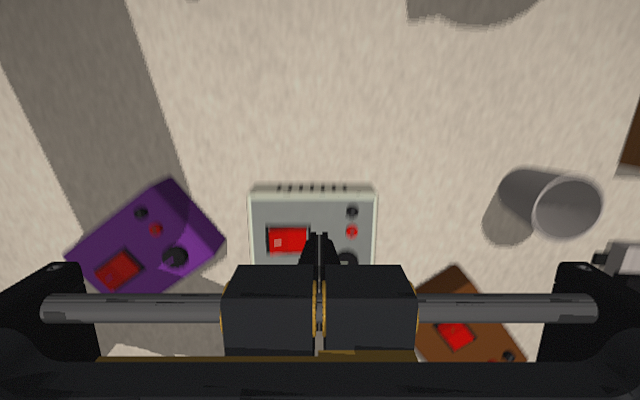

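The rocker shows at about (287,241) in the wrist view, close to the projected (288,237), so the press point is confirmed with y about 2 mm further out.

jog_arm(
  motion=[
    [[-34,-23,45],0],
    [[-67,-49,85],0],
    [[-67,-49,110],0],
    [[-67,-49,123],0],
    [[-67,-49,123],0],
  ],
)

```text
t: 3.85
eef_pos: [413.6, -327.1, 103.1]
tcp_rot: [-3.139, -0.003, 1.626]
ft_force: [0.4, 0.0, 0.3]
opening: 0.002
grip_force: 0.0
```

```bash
python3 -c "
from h import *
rel((413,-329.5,90),1.62)"
```

```text
t 3.85 pos [ 413.6 -327.1  103.1] rot [-3.139e+00 -3.000e-03  1.626e+00] F [0.4 0.  0.3] op 0.002108283032837701
shift [-2.4 -0.7 13.1] norm 13.0 turn 0.006
```

jog_arm(
  motion=[
    [[-2,-1,4],0],
    [[-2,-1,7],0],
    [[-2,-1,10],0],
    [[-2,-1,12],0],
    [[-2,-1,12],0],
  ],
)

```text
t: 4.35
eef_pos: [413.8, -329.2, 93.0]
tcp_rot: [3.141, 0.0, 1.627]
ft_force: [0.3, 0.4, -0.2]
opening: 0.004
grip_force: 0.0
```

jog_arm(
  motion=[
    [[0,0,1],0],
    [[0,0,2],0],
    [[0,0,3],0],
    [[0,0,3],0],
    [[0,0,3],0],
  ],
)

```text
t: 4.85
eef_pos: [413.6, -329.3, 89.9]
tcp_rot: [3.142, -0.0, 1.627]
ft_force: [-0.9, -0.7, 0.0]
opening: 0.006
grip_force: 0.0
```

```bash
python3 - <<'E'
from h import *
p=read_camera("scene")
u,v=proj(p,(413.6,-329.3,65));print(u,v)
a,b=int(u)-40,int(v)-30
cv2.imwrite("pics/s2.png",cv2.resize(p["img"][b:b+60,a:a+80],None,fx=8,fy=8,interpolation=2))
E
```

```text
273.837626211809 180.03419072431018
```

View pics/s2.png

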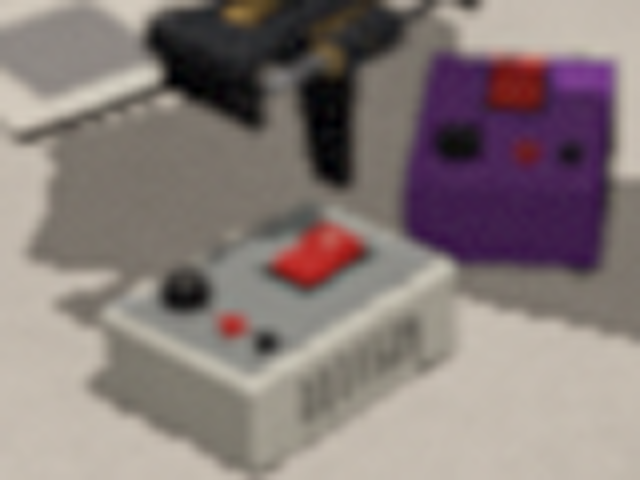

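The scene view shows the fingertip at crop (335,185), which is visibly above the rocker at (320,250), and no force is reported. So the tip isn't touching yet, and I'll check with the wrist camera.

```bash
python3 - <<'E'
from h import *
s=state();print(s["eef_pos"],s["joints"],s["ft_force"])
p=read_camera("wrist");cv2.imwrite("pics/w3.png",p["img"])
print(np.round(p["extrinsics"],3), p["vertical_fov"])
for z in (64,90,100): print(proj(p,(413.6,-329.3,z)))
print(proj(p,(429,-329,66)))
q=read_camera("top");print(proj(q,(413.6,-329.3,65)),proj(q,(413.6,-329.3,90)))
c,st,m=blob(p,(172,8),(0,0,640,260));print(c,st)
c,st,m=blob(q,(172,8),(415,195,450,240));print(c,st)
E
```

```text
[ 413.62815979 -329.33162308   89.87202545] [-7.97430775e-01  5.02871214e-01  1.90917119e+00  1.23535484e-04
  7.29631979e-01 -8.53524963e-01] [-0.18564078 -0.20084347  0.25592098]
[[ 9.98000e-01 -5.50000e-02 -1.50000e-02  4.09547e+02]
 [ 5.70000e-02  9.57000e-01  2.85000e-01 -2.48538e+02]
 [-1.00000e-03 -2.86000e-01  9.58000e-01  2.74181e+02]
 [ 0.00000e+00  0.00000e+00  0.00000e+00  1.00000e+00]] 62.83149230977765
(np.float64(318.25537099946047), np.float64(225.44183724354855))
(np.float64(318.15308876984454), np.float64(240.80351640065587))
(np.float64(318.1066068014623), np.float64(247.78460282750416))
(np.float64(340.87522748130374), np.float64(227.2994545111984))
(np.float64(432.2279530218708), np.float64(223.03240591786047)) (np.float64(434.45937324000965), np.float64(222.94411605587632))
[341.20893617 224.64297872] [ 307  206   65   44 2350]
[428.5        214.76785714] [426 210   7  12  56]
```

View pics/w3.png

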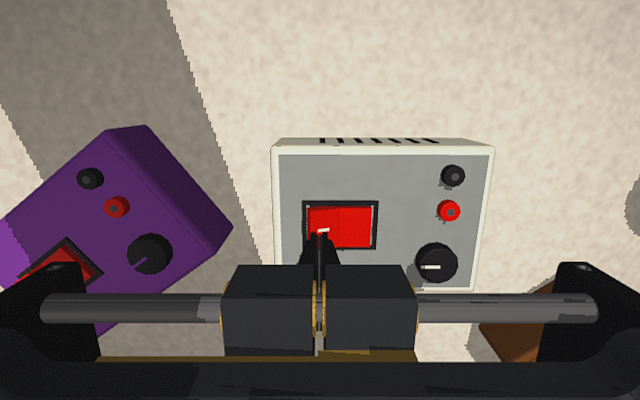

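The wrist view shows the tapered tip at about (318,234). That fits hovering above the raised half, whose white line is at (322,230). I'll lower slowly and watch the force.

jog_arm(
  motion=[
    [[0,0,1],0],
    [[0,0,2],0],
    [[0,0,3],0],
    [[0,0,4],0],
    [[0,0,4],0],
  ],
)

```text
t: 5.5
eef_pos: [413.6, -329.3, 85.7]
tcp_rot: [-3.141, -0.0, 1.627]
ft_force: [0.3, 0.6, 0.4]
opening: 0.004
grip_force: 0.0
```

jog_arm(
  motion=[
    [[0,0,1],0],
    [[0,0,2],0],
    [[0,0,3],0],
    [[0,0,4],0],
    [[0,0,4],0],
  ],
)

```text
t: 6.0
eef_pos: [413.6, -329.3, 81.7]
tcp_rot: [-3.141, -0.0, 1.627]
ft_force: [0.3, -0.0, 0.9]
opening: 0.002
grip_force: 0.0
```

```bash
python3 - <<'E'
from h import *
s=state();print(s["eef_pos"],s["ft_force"],s["moment"])
p=read_camera("wrist");q=read_camera("scene")
a=p["img"][180:280,240:400];u,v=270,175
cv2.imwrite("pics/m4.png",np.vstack([cv2.resize(a,(480,300),interpolation=2),cv2.resize(q["img"][v-20:v+20,u-32:u+32],(480,300),interpolation=2)]))
E
```

```text
[ 413.60052536 -329.28829775   81.72352869] [ 0.31021804 -0.04283686  0.88484688] [-0.11361913  0.10559335 -0.00550419]
```

View pics/m4.png

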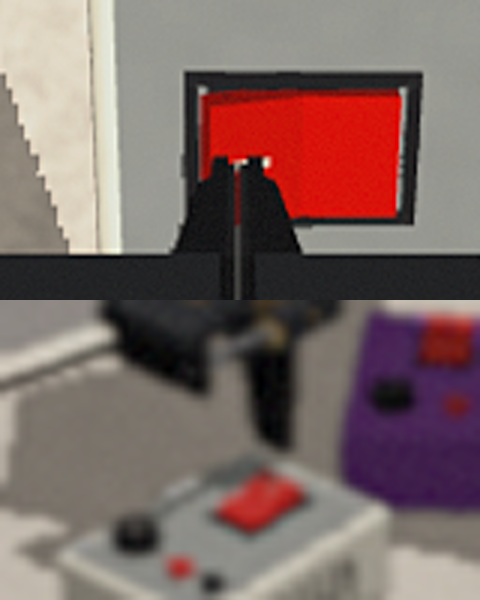

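The wrist crop shows the tip at pixel (319,233) beside the white line. The scene crop still shows a gap between the tip, at about (274.7,174.3), and the rocker. I'll triangulate to find where the tip really is.

```bash
python3 - <<'E'
from h import *
p=read_camera("wrist");q=read_camera("scene");t=read_camera("top")
def tri(*obs):
    A=np.zeros((3,3));b=np.zeros(3)
    for P,u,v in obs:
        o,d=ray(P,u,v);d/=np.linalg.norm(d);M=np.eye(3)-np.outer(d,d);A+=M;b+=M@o
    X=np.linalg.solve(A,b);return X.round(1),[np.round(np.array(proj(P,X))-(u,v),1) for P,u,v in obs]
print("tip",tri((p,319,232.7),(q,274.7,174.3)))
for L in(0,10,15,25): 
    for dy in (0,10): print(L,dy,np.round(proj(p,(413.6,-329.3+dy,81.7-L)),1),np.round(proj(q,(413.6,-329.3+dy,81.7-L)),1))
# rocker corners in wrist & its centre
cw=(240+300/3,180+155/3)
for P,b,n in((q,(255,165,290,195),"scene"),):
    c,st,m=blob(P,(172,8),b);print(n,c,st)
print("rocker",tri((p,*cw),(q,*c)),"pred",proj(q,(429,-329,66)))
# supply corners from wrist at z=60
E
```

```text
tip (array([ 414.2, -319. ,   97.1]), [array([1.3, 2.1]), array([0.3, 0.1])])
0 0 [318.2 240.7] [273.6 176.6]
0 10 [319.1 225.3] [275.3 177.5]
10 0 [318.2 234.3] [273.7 178.7]
10 10 [319.1 219.6] [275.4 179.5]
15 0 [318.2 231.4] [273.8 179.7]
15 10 [319.1 217. ] [275.5 180.6]
25 0 [318.3 225.9] [273.9 181.7]
25 10 [319.1 212. ] [275.6 182.6]
scene [272.19230769 181.59615385] [267 178  11   8  52]
rocker (array([ 426.9, -327.6,   65.1]), [array([-1.4, -2.5]), array([-0.4, -0.2])]) pred (np.float64(271.14906568846845), np.float64(181.3219581894952))
```

Both cameras agree that the real tip is well above where the nominal tool length puts it, at z≈97 with the TCP at 82. I'll keep descending in small, force-checked steps.

jog_arm(
  motion=[
    [[0,0,2],0],
    [[0,0,4],0],
    [[0,0,6],0],
    [[0,0,8],0],
    [[0,0,8],0],
  ],
)

```text
t: 6.75
eef_pos: [413.5, -329.2, 73.5]
tcp_rot: [-3.141, -0.0, 1.627]
ft_force: [-0.5, 0.5, -0.5]
opening: 0.002
grip_force: 0.0
```

jog_arm(
  motion=[
    [[0,0,1],0],
    [[0,0,2],0],
    [[0,0,3],0],
    [[0,0,4],0],
    [[0,0,4],0],
  ],
)

```text
t: 7.25
eef_pos: [413.6, -329.3, 69.8]
tcp_rot: [-3.142, -0.0, 1.627]
ft_force: [-0.4, -0.5, -0.5]
opening: 0.004
grip_force: 0.0
```

jog_arm(
  motion=[
    [[0,0,1],0],
    [[0,0,2],0],
    [[0,0,3],0],
    [[0,0,3],0],
  ],
)

```text
t: 7.65
eef_pos: [413.6, -329.3, 66.7]
tcp_rot: [-3.142, -0.0, 1.627]
ft_force: [0.2, 0.2, -0.9]
opening: 0.007
grip_force: 0.0
```

jog_arm(
  motion=[
    [[0,0,1],0],
    [[0,0,2],0],
    [[0,0,3],0],
    [[0,0,3],0],
  ],
)

```text
t: 8.05
eef_pos: [413.6, -329.3, 63.7]
tcp_rot: [-3.141, -0.0, 1.627]
ft_force: [0.7, -0.4, 0.0]
opening: 0.003
grip_force: 0.0
```

jog_arm(
  motion=[
    [[0,0,1],0],
    [[0,0,2],0],
    [[0,0,3],0],
    [[0,0,3],0],
  ],
)

```text
t: 8.45
eef_pos: [413.6, -329.3, 60.7]
tcp_rot: [-3.141, -0.0, 1.627]
ft_force: [0.6, -0.2, 0.3]
opening: 0.006
grip_force: 0.0
```

```bash
python3 - <<'E'
from h import *
s=state();print(s["eef_pos"],s["ft_force"],s["moment"])
p=read_camera("wrist");q=read_camera("scene")
a=p["img"][170:270,240:400];u,v=270,175
cv2.imwrite("pics/m5.png",np.vstack([cv2.resize(a,(480,300),interpolation=2),cv2.resize(q["img"][v-20:v+20,u-32:u+32],(480,300),interpolation=2)]))
E
```

```text
[ 413.56542269 -329.29864972   60.71662427] [ 0.64882235 -0.22992597  0.3132483 ] [-0.1065529   0.02504138 -0.04363126]
```

View pics/m5.png

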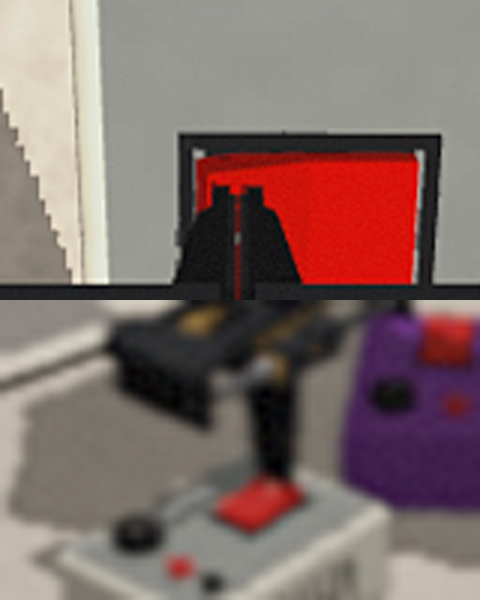

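The tip is now just over the rocker's raised half in both crops and hides the white line. I'll continue until contact.

jog_arm(
  motion=[
    [[0,0,1],0],
    [[0,0,2],0],
    [[0,0,3],0],
    [[0,0,3],0],
  ],
)

```text
t: 8.95
eef_pos: [413.6, -329.3, 57.8]
tcp_rot: [-3.142, -0.0, 1.627]
ft_force: [-0.6, 0.7, 0.0]
opening: 0.005
grip_force: 0.1
```

jog_arm(
  motion=[
    [[0,0,1],0],
    [[0,0,2],0],
    [[0,0,3],0],
    [[0,0,3],0],
  ],
)

```text
t: 9.35
eef_pos: [413.6, -329.3, 54.7]
tcp_rot: [-3.142, -0.0, 1.627]
ft_force: [-0.6, -0.3, 0.8]
opening: 0.007
grip_force: 0.1
```

jog_arm(
  motion=[
    [[0,0,1],0],
    [[0,0,2],0],
    [[0,0,2],0],
  ],
)

```text
t: 9.65
eef_pos: [413.6, -329.3, 52.7]
tcp_rot: [-3.142, -0.0, 1.627]
ft_force: [0.5, 0.0, 0.3]
opening: 0.006
grip_force: 0.0
```

jog_arm(
  motion=[
    [[0,0,1],0],
    [[0,0,2],0],
    [[0,0,2],0],
  ],
)

```text
t: 9.95
eef_pos: [413.7, -329.4, 52.0]
tcp_rot: [3.141, 0.001, 1.627]
ft_force: [-4.2, 2.2, 17.3]
opening: 0.002
grip_force: 8.9
```

```bash
python3 - <<'E'
from h import *
s=state();print(s["eef_pos"],s["ft_force"],s["moment"],np.round(s["tau"],1))
E
```

```text
[ 413.7163441  -329.39136134   52.04795759] [-4.21255456  2.17839278 17.27672886] [0.46516017 0.81932324 0.00620535] [  0.2 -47.1 -15.1   0.2  -1.2   0. ]
```

That is a firm stop of 17 N. I'll back off and look at the rocker.

jog_arm(
  motion=[
    [[0,0,-10],0],
    [[20,0,-40],0],
    [[45,0,-80],0],
    [[45,0,-120],0],
    [[45,0,-120],0],
  ],
)

```text
t: 10.45
eef_pos: [412.8, -285.2, 175.6]
tcp_rot: [3.136, 0.006, 1.628]
ft_force: [-0.5, -1.0, 0.2]
opening: 0.004
grip_force: 0.0
```

```bash
python3 - <<'E'
from h import *
s=state();print(s["eef_pos"],s["ft_force"])
p=read_camera("wrist");q=read_camera("scene");u,v=270,182
U,V=map(int,proj(p,(429,-329,66)));print(U,V)
cv2.imwrite("pics/m6.png",np.vstack([cv2.resize(p["img"][max(V-40,0):V+40,U-64:U+64],(480,300),interpolation=2),cv2.resize(q["img"][v-20:v+20,u-32:u+32],(480,300),interpolation=2)]))
E
```

```text
[ 412.75332975 -285.16873275  175.57911971] [-0.5192447  -0.95983977  0.15111937]
331 236
```

View pics/m6.png

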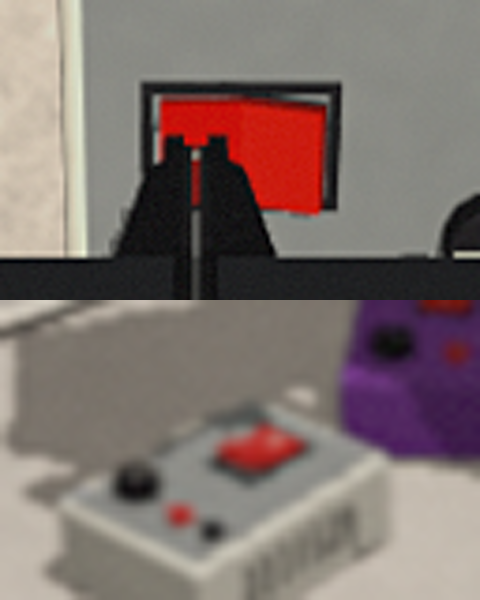

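The rocker has flipped: the far half now stands proud at the lower right of the crop and the near half is level, so the lamp is on. Contact was at TCP z≈52, so the tip lies about 14 mm above the reported TCP. Next is the lever.

```bash
python3 -c "
from h import *
rel((480,-50,270),1.47);rel((519.6,144,250),1.47)"
```

```text
t 10.55 pos [ 411.4 -284.5  171.5] rot [3.140e+00 1.000e-03 1.627e+00] F [-0.2  0.1 -0.8] op 0.0035813328181115776
shift [230.1  81.9 -98.6] norm 263.0 turn 0.157
t 10.55 pos [ 411.4 -284.5  171.5] rot [3.140e+00 1.000e-03 1.627e+00] F [-0.2  0.1 -0.8] op 0.0035813328181115776
shift [421.6 132.3 -78.8] norm 449.0 turn 0.157
```

jog_arm(
  motion=[
    [[20,10,-40],0.05],
    [[55,25,-70],0.1],
    [[100,40,-90],0.157],
    [[145,55,-100],0.157],
    [[190,65,-100],0.157],
  ],
)

```text
t: 11.05
eef_pos: [466.1, -89.6, 270.9]
tcp_rot: [3.141, -0.0, 1.469]
ft_force: [0.4, -0.5, -0.1]
opening: 0.006
grip_force: 0.0
```

```bash
python3 -c "
from h import *
rel((519.6,144,250),1.47)"
```

```text
t 11.05 pos [466.1 -89.6 270.9] rot [ 3.141 -0.     1.469] F [ 0.4 -0.5 -0.1] op 0.005546849919029793
shift [237.9  29.5  20.9] norm 241.0 turn -0.001
```

jog_arm(
  motion=[
    [[48,6,4],0],
    [[96,12,8],0],
    [[144,18,12],0],
    [[192,24,16],0],
    [[238,29,20],0],
  ],
)

```text
t: 11.55
eef_pos: [518.2, 144.7, 249.0]
tcp_rot: [-3.139, 0.0, 1.47]
ft_force: [0.6, -0.6, 0.9]
opening: 0.004
grip_force: 0.0
```

```bash
python3 - <<'E'
from h import *
rel((519.6,144,160),1.47)
p=read_camera("wrist");cv2.imwrite("pics/w7raw.png",p["img"])
for n,h,z in(("yel",(22,35),188),("red",(172,8),162),("green",(45,80),162)):
    try:
        c,st,m=blob(p,h,(150,0,500,270),100);print(n,c.round(1),st,atz(p,*c,z).round(1))
    except Exception as e:print(n,e)
for w in((515.6,104,188),(592.4,24.7,162),(566.4,133.4,162)):print(np.round(proj(p,w),1))
E
```

```text
t 11.55 pos [518.2 144.7 249. ] rot [-3.139  0.     1.47 ] F [ 0.6 -0.6  0.9] op 0.00422249102706138
shift [-0.6  1.7 89. ] norm 89.0 turn -0.0
yel [431.6 233.3] [398 215  67  39 636] [606.7 115.6 188. ]
red attempt to get argmax of an empty sequence
green [373.9 203.5] [368 193  13  21 208] [565.5 136.9 162. ]
[320.4 256.4]
[408.  311.6]
[375.2 207.2]
```

jog_arm(
  motion=[
    [[0,1,40],0],
    [[0,1,70],0],
    [[0,1,88],0],
    [[0,1,88],0],
  ],
)

```text
t: 12.0
eef_pos: [517.7, 142.3, 159.3]
tcp_rot: [-3.135, 0.002, 1.47]
ft_force: [-0.3, -1.5, 1.3]
opening: 0.005
grip_force: 0.0
```

```bash
cat > arc.py <<'E'
from h import *
import sys
C=np.array([634.4,92.2]); off=float(sys.argv[4]) if len(sys.argv)>4 else 18
# analyser-world angle psi: knob dir angle; start pi-0.099, target = -pi+1.014 (=pi+1.014)
a0,a1,n=float(sys.argv[1]),float(sys.argv[2]),int(sys.argv[3])
s=state();R=Ro.from_euler("xyz",s["tcp_rot"]).as_matrix();y0=s["tcp_rot"][2]
print(s["t"],s["eef_pos"].round(1),y0,s["ft_force"].round(1))
for a in np.linspace(a0,a1,n+1)[1:]:
    d=np.array([np.cos(np.pi+a),np.sin(np.pi+a)]);t=np.array([-d[1],d[0]])
    P=C+118*d-off*t; yaw=np.arctan2(-t[1],-t[0])
    sh=R.T@(np.array([*P,160])-s["eef_pos"]);print(round(a,3),P.round(1),"->",sh.round(1),round(-((yaw-y0+np.pi)%(2*np.pi)-np.pi),3))
E
python3 arc.py -0.3 0.2 5
```

```text
12.0 [517.7 142.3 159.3] 1.4695389773303567 [-0.3 -1.5  1.3]
-0.2 [522.3 133.3] -> [-8.5  5.5 -0.7] 0.099
-0.1 [518.8 121.9] -> [-20.2   3.1  -0.7] -0.001
0.0 [516.4 110.2] -> [-32.    1.9  -0.7] -0.101
0.1 [515.2  98.3] -> [-44.    1.9  -0.6] -0.201
0.2 [515.2  86.4] -> [-55.8   3.1  -0.6] -0.301
```

jog_arm(
  motion=[
    [[-12,3,0],0],
    [[-22,3,0],0],
    [[-32,2,0],-0.1],
    [[-44,2,0],-0.2],
    [[-56,3,0],-0.3],
  ],
)

```text
t: 12.5
eef_pos: [516.9, 85.5, 164.0]
tcp_rot: [3.14, 0.0, 1.773]
ft_force: [0.5, 1.4, 0.0]
opening: 0.005
grip_force: 0.7
```

```bash
python3 - <<'E'
from h import *
p=read_camera("top");q=read_camera("scene")
c,st,m=blob(p,(22,35),(255,165,330,205));print(c,st,atz(p,*c,188))
c,st,m=blob(q,(22,35),(310,190,360,225));print(c,st,"exp",proj(q,(516.4+.4,72,188)))
E
python3 arc.py 0.2 0.7 5
```

```text
12.6 [516.9  85.  163.9] 1.7692657332645974 [ 0.7 -0.9  0.6]
0.3 [516.4  74.5] -> [-10.1  -2.6   3.9] -0.102
0.4 [518.7  62.8] -> [-22.   -2.6   3.9] -0.202
0.5 [522.2  51.4] -> [-33.9  -1.4   3.9] -0.302
0.6 [526.8  40.4] -> [-45.6   1.    3.9] -0.402
0.7 [532.6  29.9] -> [-57.    4.5   3.9] -0.502Traceback (most recent call last):
  File "<stdin>", line 3, in <module>
  File "h.py", line 16, in blob
    i=1+np.argmax(st[1:,4]); return c[i],st[i],L==i
        ~~~~~~~~~^^^^^^^^^^
    return _wrapfunc(a, 'argmax', axis=axis, out=out, **kwds)
    return bound(*args, **kwds)
ValueError: attempt to get argmax of an empty sequence
```

```bash
python3 - <<'E'
from h import *
q=read_camera("scene")
try:
    c,st,m=blob(q,(22,35),(300,185,360,225),90);print(c,st)
except Exception as e: print(e)
for a in(-0.099,0.2): 
    print(np.round(proj(q,(634.4-118*np.cos(a),92.2-118*np.sin(a),180)),1))
cv2.imwrite("pics/s8.png",cv2.resize(q["img"][150:250,270:390],(720,600),interpolation=2))
E
```

```text
[330.45454545 206.90909091] [329 204   4   7  22]
[339.  210.5]
[330.6 206.5]
```

View pics/s8.png

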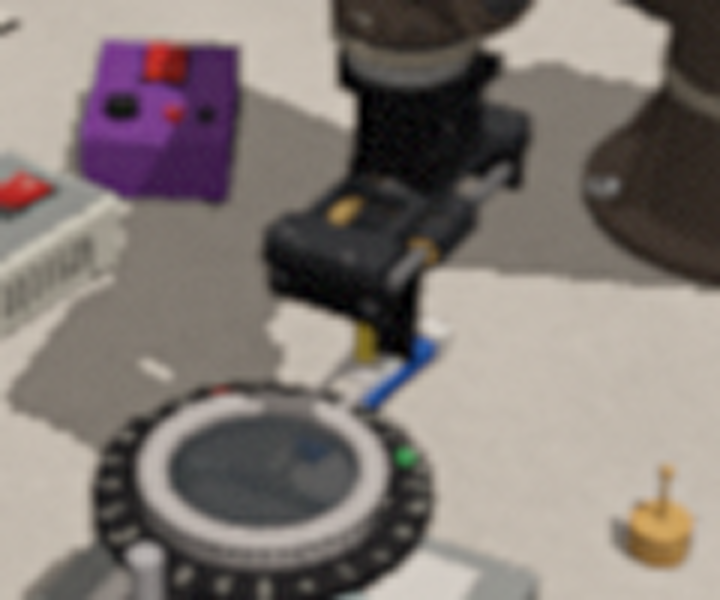

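The knob at scene (330.5,206.9) is being pushed and matches the 0.20 rad prediction (330.6,206.5). I'll continue along the arc.

jog_arm(
  motion=[
    [[-10,-2.5,2],-0.1],
    [[-22,-2.5,2],-0.2],
    [[-34,-1.5,2],-0.3],
    [[-45.5,1,2],-0.4],
    [[-57,4.5,2],-0.5],
  ],
)

```text
t: 13.15
eef_pos: [532.1, 31.5, 161.3]
tcp_rot: [3.142, -0.0, 2.271]
ft_force: [-1.6, 1.4, 0.7]
opening: 0.006
grip_force: 0.7
```

```bash
python3 arc.py 0.7 0.96 3; python3 - <<'E'
from h import *
q=read_camera("scene")
try:
    c,st,m=blob(q,(22,35),(290,165,345,220),90);print(c,st)
except Exception as e: print(e)
for a in(.6,.7,.8): 
    print(np.round(proj(q,(634.4-118*np.cos(a),92.2-118*np.sin(a),180)),1))
E
```

```text
13.15 [532.1  31.5 161.3] 2.2706285561115527 [-1.6  1.4  0.7]
0.787 [538.3  21.4] -> [-11.8  -1.8   1.3] -0.087
0.873 [544.8  13.3] -> [-22.1  -2.    1.3] -0.174
0.96 [552.    5.9] -> [-32.4  -1.3   1.3] -0.26
[315.4516129  203.38709677] [314 200   4   8  31]
[317.3 203.8]
[313.9 203.6]
[310.4 203.6]
```

jog_arm(
  motion=[
    [[-12,-2,1],-0.09],
    [[-22,-2,1],-0.17],
    [[-32,-1.5,1],-0.26],
    [[-32,-1.5,1],-0.26],
  ],
)

```text
t: 13.6
eef_pos: [552.2, 5.9, 160.1]
tcp_rot: [3.141, 0.001, 2.527]
ft_force: [-0.2, 0.3, 0.1]
opening: 0.005
grip_force: 0.0
```

jog_arm(
  motion=[
    [[20,0,0],0],
    [[50,0,-40],0],
    [[80,0,-80],0],
    [[125,0,-90],0],
    [[150,0,-90],0],
  ],
)

```text
t: 14.1
eef_pos: [426.9, 93.9, 251.9]
tcp_rot: [3.139, 0.003, 2.524]
ft_force: [0.3, 0.2, 0.3]
opening: 0.005
grip_force: 0.0
```

```bash
cat > look.py <<'E'
from h import *
s=state();print(s["t"],s["eef_pos"].round(1),s["tcp_rot"].round(3))
for n in("top","scene"):
    p=read_camera(n);cv2.imwrite(f"pics/{n}_{p['shot']}.png",p["img"]);print(n,p['shot'])
    bx=dict(top=(255,140,335,205),scene=(285,165,350,225))[n]
    for k,h,z,b in(("yel",(22,35),188,bx),("red",(172,8),162,(295,140,320,170) if n=="top" else (285,200,340,225)),("green",(45,80),162,(255,150,280,175) if n=="top" else (310,200,360,240))):
        try:
            c,st,m=blob(p,h,b,100);X=atz(p,*c,z);print(k,c.round(2),st[4],X.round(1))
            print("  a=",round(np.arctan2(92.2-X[1],634.4-X[0]),3),"r",round(np.hypot(92.2-X[1],634.4-X[0]),1))
        except ValueError: print(k,"none")
E
python3 look.py
```

```text
14.1 [426.9  93.9 251.9] [3.139e+00 3.000e-03 2.524e+00]
top 22
yel [319.4  162.83] 30 [568.3  -6.5 188. ]
  a= 0.981 r 118.8
red [307.43 155.38] 21 [591.6  24.9 162. ]
  a= 1.005 r 79.8
green [266.28 164.94] 18 [565.8 134.  162. ]
  a= -0.547 r 80.3
scene 23
yel [304.83 203.29] 35 [5.714e+02 2.000e-01 1.880e+02]
  a= 0.97 r 111.6
red [307.  214.5] 2 [586.8  24.3 162. ]
  a= 0.96 r 82.9
green [336.88 226.12] 8 [567.3 137.3 162. ]
  a= -0.591 r 80.9
```

jog_arm(
  motion=[
    [[-20,4,-40],0],
    [[-60,12,-50],0],
    [[-105,20,-50],0],
    [[-150,30,-50],0],
    [[-195,39,-50],0],
  ],
)

```text
t: 14.7
eef_pos: [612.9, 11.2, 299.7]
tcp_rot: [3.141, 0.0, 2.525]
ft_force: [-0.1, -0.1, 0.5]
opening: 0.005
grip_force: 0.0
```

```bash
python3 - <<'E'
from h import *
s=state();print(s["t"],s["eef_pos"].round(1),s["tcp_rot"].round(3))
p=read_camera("wrist");cv2.imwrite("pics/w9.png",p["img"])
for k,h,z in(("yel",(22,35),194),("red",(172,8),162)):
    try:
        c,st,m=blob(p,h,(100,0,560,265),100);X=atz(p,*c,z);print(k,c.round(2),st,X.round(1))
    except ValueError: print(k,"none")
u,v=map(int,np.round(proj(p,(592.4,24.7,162))));print(u,v)
cv2.imwrite("pics/w9c.png",cv2.resize(p["img"][max(v-75,0):v+75,u-100:u+100],None,fx=4,fy=4,interpolation=2))
E
```

```text
14.7 [612.9  11.2 299.7] [3.141 0.    2.525]
yel [370.89 174.43] [348 152  43  39 366] [625.2  60.5 194. ]
red [316.7 164. ] [311 159  12  11 117] [593.8  22.5 162. ]
318 162
```

View pics/w9c.png

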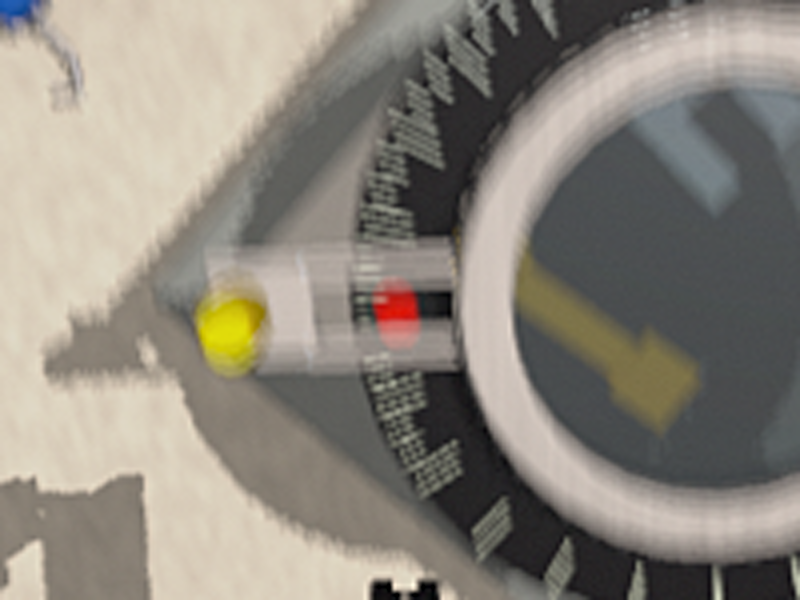

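In this slightly blurred view the red dot at (397,313) sits nearly mid-slot, with the lever edges at rows 245 and 372. I'll take a settled picture and measure it numerically.

jog_arm(
  motion=[
    [[0,0,0],0],
    [[0,0,0],0],
    [[0,0,0],0],
  ],
)

```text
t: 15.05
eef_pos: [610.3, 12.7, 300.2]
tcp_rot: [3.141, 0.0, 2.529]
ft_force: [-0.1, 0.2, 0.0]
opening: 0.002
grip_force: 0.0
```

```bash
cat > fine.py <<'E'
from h import *
p=read_camera("wrist");T=np.array(p["extrinsics"]);print("cam",T[:3,3].round(0),state()["t"])
C=np.array([634.4,92.2]);A=np.arange(0.78,1.2,0.01)
def samp(r,z):
    uv=np.array([proj(p,(C[0]-r*np.cos(a),C[1]-r*np.sin(a),z)) for a in A],np.float32)
    return cv2.remap(p["img"],uv[None,:,0],uv[None,:,1],cv2.INTER_LINEAR)[0].astype(int)
c,st,m=blob(p,(172,8),(250,100,400,230),100);X=atz(p,*c,162);print("red",c.round(2),st,X.round(1),"a",np.arctan2(C[1]-X[1],C[0]-X[0]).round(4))
for r in(72,80,88,100,108):
    s=samp(r,166);print(r," ".join(f"{a:.2f}:{v.min()}" for a,v in zip(A,s)))
E
python3 fine.py
```

```text
cam [545.  59. 484.] 15.1
red [316.5  163.95] [311 158  12  12 120] [591.   23.8 162. ] a 1.0058
72 0.78:35 0.79:73 0.80:131 0.81:176 0.82:191 0.83:194 0.84:190 0.85:197 0.86:177 0.87:134 0.88:77 0.89:40 0.90:34 0.91:36 0.92:37 0.93:38 0.94:36 0.95:34 0.96:34 0.97:37 0.98:41 0.99:42 1.00:38 1.01:35 1.02:35 1.03:39 1.04:40 1.05:32 1.06:33 1.07:84 1.08:141 1.09:180 1.10:196 1.11:191 1.12:190 1.13:190 1.14:179 1.15:141 1.16:92 1.17:28 1.18:32 1.19:37
80 0.78:39 0.79:37 0.80:27 0.81:71 0.82:133 0.83:182 0.84:197 0.85:189 0.86:190 0.87:182 0.88:150 0.89:89 0.90:21 0.91:29 0.92:38 0.93:33 0.94:20 0.95:8 0.96:11 0.97:13 0.98:14 0.99:14 1.00:13 1.01:13 1.02:13 1.03:11 1.04:6 1.05:11 1.06:59 1.07:139 1.08:184 1.09:195 1.10:188 1.11:188 1.12:196 1.13:172 1.14:111 1.15:14 1.16:30 1.17:35 1.18:37 1.19:38
88 0.78:39 0.79:39 0.80:33 0.81:55 0.82:103 0.83:143 0.84:179 0.85:195 0.86:188 0.87:188 0.88:194 0.89:150 0.90:131 0.91:151 0.92:140 0.93:78 0.94:28 0.95:38 0.96:39 0.97:27 0.98:27 0.99:125 1.00:173 1.01:110 1.02:15 1.03:29 1.04:28 1.05:43 1.06:121 1.07:172 1.08:190 1.09:190 1.10:190 1.11:192 1.12:150 1.13:65 1.14:25 1.15:59 1.16:126 1.17:160 1.18:117 1.19:29
100 0.78:137 0.79:137 0.80:138 0.81:137 0.82:136 0.83:137 0.84:131 0.85:134 0.86:166 0.87:189 0.88:187 0.89:187 0.90:179 0.91:147 0.92:133 0.93:134 0.94:136 0.95:132 0.96:126 0.97:132 0.98:133 0.99:129 1.00:128 1.01:132 1.02:129 1.03:111 1.04:88 1.05:95 1.06:165 1.07:193 1.08:187 1.09:188 1.10:179 1.11:132 1.12:91 1.13:91 1.14:94 1.15:94 1.16:94 1.17:94 1.18:93 1.19:92
108 0.78:122 0.79:135 0.80:137 0.81:139 0.82:138 0.83:137 0.84:137 0.85:136 0.86:132 0.87:164 0.88:191 0.89:192 0.90:191 0.91:192 0.92:192 0.93:190 0.94:188 0.95:188 0.96:191 0.97:189 0.98:190 0.99:191 1.00:189 1.01:188 1.02:189 1.03:189 1.04:188 1.05:186 1.06:186 1.07:188 1.08:195 1.09:153 1.10:87 1.11:89 1.12:91 1.13:91 1.14:92 1.15:92 1.16:92 1.17:92 1.18:92 1.19:94
```

The slot centre is at 0.979 rad and the dot at 1.006 rad, about 2.2 mm short. I'll do one small extra push of 0.027 rad.

```bash
python3 arc.py 0.9 0.986 1 50;python3 arc.py 0.9 0.986 1 18
```

```text
15.1 [610.3  12.8 300.4] 2.529288277298594 [0.9 0.2 0.4]
0.986 [527.6  21.4] -> [ 72.7 -40.5 140.4] -0.028
15.1 [610.3  12.8 300.4] 2.529288277298594 [0.9 0.2 0.4]
0.986 [554.3   3.7] -> [ 40.7 -39.7 140.4] -0.028
```

jog_arm(
  motion=[
    [[40,-22,30],-0.028],
    [[72,-40,50],-0.028],
    [[72,-40,90],-0.028],
    [[72,-40,130],-0.028],
    [[72,-40,140],-0.028],
  ],
)

```text
t: 15.6
eef_pos: [526.9, 21.5, 157.7]
tcp_rot: [-3.14, -0.003, 2.558]
ft_force: [-0.2, 0.7, 0.8]
opening: 0.005
grip_force: 0.0
```

```bash
python3 arc.py 0.9 0.986 1 18
```

```text
15.6 [526.9  21.5 157.7] 2.557796444705596 [-0.2  0.7  0.8]
0.986 [554.3   3.7] -> [-32.5   0.3  -2.4] 0.001
```

jog_arm(
  motion=[
    [[-10,0,-1],0],
    [[-20,0,-1],0],
    [[-26,0,-1],0],
    [[-31.5,0,-1],0],
    [[-31.5,0,-1],0],
  ],
)

```text
t: 16.1
eef_pos: [556.1, 3.0, 161.5]
tcp_rot: [3.141, 0.001, 2.557]
ft_force: [0.0, -0.5, -0.4]
opening: 0.003
grip_force: 0.0
```

```bash
python3 arc.py 0.9 0.986 1 18
```

```text
16.1 [556.1   3.  161.5] 2.5572745841522377 [ 0.  -0.5 -0.4]
0.986 [554.3   3.7] -> [ 1.9 -0.4  1.5] 0.0
```

jog_arm(
  motion=[
    [[20,0,0],0],
    [[32,0,-30],0],
    [[32,0,-80],0],
    [[32,0,-120],0],
    [[0,20,-140],0],
  ],
)

```text
t: 16.6
eef_pos: [565.0, 20.6, 306.2]
tcp_rot: [3.139, 0.004, 2.558]
ft_force: [0.7, 0.3, -0.4]
opening: 0.005
grip_force: 0.0
```

jog_arm(
  motion=[
    [[-30,20,0],0],
    [[-40,20,0],0],
    [[-40,20,0],0],
    [[-40,20,0],0],
    [[-40,20,0],0],
  ],
)

```text
t: 17.1
eef_pos: [609.7, 15.0, 301.0]
tcp_rot: [-3.141, -0.0, 2.558]
ft_force: [-0.2, 0.8, 0.4]
opening: 0.007
grip_force: 0.0
```

```bash
python3 fine.py | grep -E "cam|red|^80|^72"; python3 look.py | head -6
```

```text
cam [543.  60. 485.] 17.15
red [315.55 165.81] [310 161  12  11 113] [591.3  23.5 162. ] a 1.01
72 0.78:26 0.79:25 0.80:28 0.81:26 0.82:27 0.83:61 0.84:139 0.85:177 0.86:191 0.87:192 0.88:188 0.89:193 0.90:183 0.91:153 0.92:94 0.93:52 0.94:32 0.95:41 0.96:41 0.97:42 0.98:43 0.99:43 1.00:39 1.01:37 1.02:38 1.03:42 1.04:43 1.05:41 1.06:36 1.07:37 1.08:37 1.09:36 1.10:45 1.11:85 1.12:133 1.13:175 1.14:189 1.15:193 1.16:189 1.17:195 1.18:179 1.19:142
80 0.78:40 0.79:41 0.80:42 0.81:41 0.82:39 0.83:36 0.84:28 0.85:70 0.86:131 0.87:181 0.88:197 0.89:190 0.90:191 0.91:185 0.92:161 0.93:104 0.94:12 0.95:6 0.96:12 0.97:14 0.98:10 0.99:11 1.00:12 1.01:13 1.02:13 1.03:13 1.04:14 1.05:14 1.06:22 1.07:33 1.08:17 1.09:22 1.10:65 1.11:124 1.12:177 1.13:196 1.14:190 1.15:190 1.16:186 1.17:170 1.18:120 1.19:53
17.15 [609.8  15.  301.2] [ 3.142 -0.     2.558]
top 27
yel [275. 180.] 1 [523.2 108.6 188. ]
  a= -0.147 r 112.4
red none
green [266.38 164.75] 16 [566.3 133.7 162. ]
```

The slot centre is now at 1.020 rad and the dot at 1.010 rad, about 0.8 mm apart. The robot is clear, so I'll hand in.

```bash
python3 -c "
from cell import *
print(job_done())"
```

```text
the job is handed in; nothing more can be done
None
```

The job is handed in: the lamp is switched on, the analyser's slot is centred on the red dot to about 1 mm by the last wrist picture, and the robot is clear; the hand-in gave no verdict.

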